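# Put a tumbler away in the caddy with the ratchet lid

## Task

Raise the caddy's lid to its highest notch, not past it, so that it stands propped by itself, and put the orange tumbler upright into the blue one inside, letting it settle without pressing. Then lift the lid past its highest notch until the prop lets go, lower it gently until it is fully shut, and let go; leave the spice jar and the mill where they stand.

Things in the scene. Friction and masses are not known exactly. Their poses are not given: they have to be found in the camera images.
- lid_hinge (a point): Middle of the hinge line at the far top edge of a fixed plywood box, 108 mm up. Axes stay with the box: x level from its front (handle side) to its far side, y left along the hinge, z up. Box outside 170 x 160 wide x 108 mm high, walls 6, inner floor 8 mm up; front wall's outside at x = -166 mm. Ratchet on the right-hand wall, 20 mm out; its plate can reach 45 mm behind the box.
- lid_bar (a point): Middle of the lid's loop handle: dark round bar, 10 mm thick, 84 mm long, parallel to the hinge line (own y axis), 210 mm from it (6 mm above the hinge line when shut) and 42 mm beyond the lid's free edge, 37 mm clear between for a finger. The bar may turn between the fingers. Lid: plywood 168 x 160 x 8 mm, 0.3 kg, damped hinge; 1 to 4 N at the bar. Axes turn with the lid.
- lid (a joint): Lid angle, rad: 0 shut (level, bar toward the robot), 1.536 its stop (nearly upright). Notches near 0.32, 0.63, 0.96, 1.28: lifted 0.05 beyond one, the pawl drops in and the lid, let go, rests on it. Starts on one of the lower three. The pawl holds up to 1.4; lifted to 1.49 it is thrown clear and the lid comes down freely (falls if let go). Shut fully (under 0.03), it re-arms.
- pawl (a joint): Red pawl on the box's right wall, rad: 0.14 leaning on or between the lid's pins (armed; above -0.05); about -0.47 thrown clear of them.
- orange_cup_mid (a point): Centre (30 mm above the underside) of the loose orange plastic tumbler: round, open, 60 mm high, 66 mm across the rim, 52 across the foot, straight tapered wall 3.5 mm thick, about 70 g, z axis up. Stands upright on the worktop in any of three places in a row along x left of the box, next to jar and mill (centres about 100 mm apart).
- blue_cup_mid (a point): Centre (30 mm above the underside) of the blue tumbler, same shape and size, standing loose and upright on the floor inside the box. A tumbler set into it rests about 30 mm higher than it, so only its top 30 mm or so stand out to be held (27 to 30); pressed hard they would wedge. Together they fit under the shut lid with 10 mm to spare.
- spice_jar_mid (a point): Centre (half-way up) of a spice jar, 42 mm across, 106 mm high, standing upright. Bystander.
- mill_mid (a point): Centre (half-way up) of a small glass salt mill with a grey top, 44 mm across, 90 mm high, standing upright. Bystander.

How it is judged (in metres and radians):
On the way, in this order (a step that is already met when the one before it is completed fails the run):
1. the lid stands propped on its highest notch, let go (value of joint lid between 1.18 and 1.4 rad and value of joint pawl above -0.02 rad and contact force between lid and the fingers below 0.1 N), for 0.2 s.
2. the orange tumbler is nested upright in the blue one and let go, the lid still propped on its highest notch (z of orange_cup_mid in the frame of blue_cup_mid between 0.02 and 0.038 m and horizontal distance between orange_cup_mid and blue_cup_mid below 0.008 m and contact force between orange_cup and the fingers below 0.1 N and value of joint lid between 1.18 and 1.4 rad), for 0.2 s.
3. the lid is lifted past its highest notch and the pawl is thrown clear (value of joint lid above 1.4 rad and value of joint pawl below -0.3 rad), for 0.05 s.
At the end, for the whole second after the job is handed in: The lid is fully shut (under 0.03 rad) with the pawl armed again; the blue tumbler stands upright (within 0.15 rad) on the caddy's floor and the orange one sits upright in it (within 0.2 rad, axes within 8 mm, 20 to 38 mm higher), at rest; spice jar and mill are within 25 mm of where they stood (value of joint lid below 0.03 rad and value of joint pawl above -0.05 rad and z of orange_cup_mid in the frame of blue_cup_mid between 0.02 and 0.038 m and horizontal distance between orange_cup_mid and blue_cup_mid below 0.008 m and angle between blue_cup_mid's own z axis and vertical below 0.15 rad and angle between orange_cup_mid's own z axis and vertical below 0.2 rad and x of blue_cup_mid in the frame of lid_hinge between -0.14 and -0.03 m and height (world z) of blue_cup_mid below 0.045 m and linear speed of orange_cup below 0.02 m/s and distance of each of spice_jar_mid, mill_mid from where it was at the start of the episode below 0.025 m); the robot touches nothing.
It fails at once if the spice jar or the mill is knocked over or pushed away (distance of any of spice_jar_mid, mill_mid from where it was at the start of the episode above 0.04 m or angle between any of spice_jar_mid, mill_mid's own z axis and vertical above 0.5 rad).
It fails at once if the tumblers are pressed together so hard that they wedge (their walls bear on one another with more than 35 N in all) (contact force between orange_cup and blue_cup above 35 N).
It fails at once if the lid slams: it still falls faster than 1.7 rad/s within 0.15 rad of shut (value of joint lid below 0.15 rad and velocity of joint lid below -1.7 rad/s).
It also fails if it takes over 72 s, if anything falls off the work surface, if the arm or the gripper's body presses on something with over 40 N, if the wrist force passes 120 N, or if a joint passes its speed limit or range.

## Robot

A 6-joint arm with a two-finger parallel gripper is mounted at the origin on a cart in front of the work surface, level with it; the furniture and walls round the work are solid. World frame = base frame: x ahead of the robot, y to its left, z up, the work surface at z = 0. Lengths are in m, angles in degrees, forces in N, time in s.
With the tool pointing down it reaches from about 0.25 to 0.775 m from the base axis. Payload 4 kg.
Tool frame: the origin (TCP) lies between the finger pads; the fingertips stand manip.tip_extent ahead of it and the grasp point (between the pads) lies 8 mm behind it (manip.tip_extent is the distance from the TCP to the fingertips, in m); z points along the fingers, y is the line along which they close (so a half turn about z gives the same grasp; the last joint's range is limited). The gripper opens to 94 mm and grips with 3 to 60 N. Pads are 16 mm wide; open, the fingers measure 119 mm over their backs; the gripper's body (75 mm by 177 mm) begins 78 mm behind the grasp point.
Start: joints at [69.494, 4.996, 78.535, -0, 96.463, -5.907], TCP at [0.139, 0.532, 0.217] pointing down, gripper open.
Joint ranges: [-177.83, 177.83], [-43.37, 116.18], [15.69, 146.23], [-61.86, 241.86], [9.47, 152.12], [-147.06, 147.06]. Speed limits (degrees/s): [159.86, 159.86, 180, 180, 180, 180].

## Interface

Orientations are given as [roll, pitch, yaw] about the fixed x, y, z axes, in that order (R = Rz(yaw) Ry(pitch) Rx(roll)).
In Python, from workcell import manip, vision gives the robot as it stands.
- The arm moves only by the tool carry_out, never from a script. Its argument "series" is a list that holds one entry, the list of rows, each a list of 5 numbers: the opening, from 0 (shut) to 1 (fully open), then the shift along the world's x, y, z in mm, then the turn about the world's z in rad. A call has 1 to 8 rows; each row is the pose to reach, as a shift and turn from the pose commanded when the call began; what a row does not reach only later rows make up. A row lasts 1/8 s, in which the tool goes at most 62.5 mm and 10.7 degrees, less where a joint would pass 70% of its speed; a pose out of reach is approached as far as the arm can. A call with a gripper value outside its range is refused whole. The fingers move at their own pace and stop on an object; the grip force is fixed at half the most. Time passes only in rows, so rows that repeat a pose let the fingers close. It gives the time, the measured TCP pose, the force, the opening and the grip force at its end, in the units of the state.
- manip.state(): the state, without advancing time (a new reading comes with each control period).
- vision.get_image(name): name is "scene" or "top" or "wrist"; returns a dict with "color" (480x640x3 uint8, red, green, blue), "z_map" (480x640 float32, m along the optical axis (not along the pixel's ray), 0 where there is no reading), "mtx" (3x3 intrinsics, pixels), "dist" ([k1, k2, p1, p2, k3] as OpenCV has them; the pictures are not rectified), "world_from_camera" (4x4, takes a point from camera to world coordinates). Camera axes: x right, y down, z forward; pixel columns grow to the right and rows downward; lengths in m; the calibration is good to about 2 mm. A picture is of the moment at which its call begins.
- manip.close_job(): hands the job in; it is judged then, once.
The state is a dict: "time": time; "joints": joint angles; "dq": joint speeds; "joint_torque": joint torques, N m; "ee_pos": TCP position; "eef_rot": TCP orientation; "force": force on the tool from outside, world axes, zero at the start; "moment": the same for the moment, N m; "gripper_width": finger opening in m; "grip_force": force on a finger pad.
Only numpy, scipy, OpenCV 4.12 (cv2) and the standard library are available. Lean on these libraries where they do the work, as an engineer would, in place of code of your own. Each camera call takes 0.05 s, during which the arm holds its last target. There are 200 camera calls.

## Working session

There is one attempt and no reset: what is moved stays moved. The work goes in short steps, Python scripts to look and compute and a tool call to move; the robot and the scene stay as the last step left them, time stands still between calls to the robot, and variables do not carry over. Pictures are saved under pics/ and viewed, at most 10 in all, crops included, and the job is handed in when it is done.

Besides the shell and the picture viewer there is one more tool, called after "Call:" as name(argument=value, ...) on one line, values as JSON. carry_out: Moves the arm, as the interface text tells. Its arguments: {"type":"object","properties":{"series":{"type":"array"}},"required":["series"]}

```bash
mkdir -p pics
cat > h.py <<'E'
import numpy as np, cv2
from workcell import manip, vision
def grab(n):
    im=vision.get_image(n); return im
def cloud(im):
    z=im["z_map"]; h,w=z.shape
    uv=np.stack(np.meshgrid(np.arange(w),np.arange(h)),-1).reshape(-1,1,2).astype(np.float64)
    n=cv2.undistortPoints(uv,im["mtx"],im["dist"]).reshape(h,w,2)
    p=np.dstack([n[...,0]*z,n[...,1]*z,z]); T=im["world_from_camera"]
    P=p@T[:3,:3].T+T[:3,3]; P[z==0]=np.nan
    return P
def ray_plane(im,u,v,z):
    n=cv2.undistortPoints(np.array([[[u,v]]],float),im["mtx"],im["dist"])[0,0]
    T=im["world_from_camera"]; d=T[:3,:3]@np.array([n[0],n[1],1]); o=T[:3,3]
    return o+d*(z-o[2])/d[2]
def save(im,name): cv2.imwrite("pics/"+name,im["color"][...,::-1])
E
python3 - <<'E'
from h import *
s=manip.state(); print({k:np.round(v,3) for k,v in s.items()}, manip.tip_extent)
ims={n:grab(n) for n in("scene","top")}
for n in ims: print(n,ims[n]["world_from_camera"].round(3).tolist(),ims[n]["mtx"][0,0])
cv2.imwrite("pics/a.png",cv2.resize(np.vstack([ims["scene"]["color"],ims["top"]["color"]])[...,::-1],(400,600)))
save(ims["scene"],"s.png");save(ims["top"],"t.png")
import pickle;pickle.dump(ims,open("ims.pkl","wb"))
E
```

```text
{'time': np.float64(0.0), 'joints': array([ 6.9492e+01,  5.0380e+00,  7.8621e+01,  1.0000e-03,  9.6463e+01,
       -5.9080e+00]), 'dq': array([ 0.066, -0.063,  0.111, -0.006,  0.152,  0.057]), 'joint_torque': array([-0.0000e+00, -3.4019e+01, -3.0242e+01,  7.2000e-02,  3.3000e-02,
       -0.0000e+00]), 'ee_pos': array([0.138, 0.532, 0.215]), 'eef_rot': array([-1.79879e+02, -1.40000e-02,  1.65400e+02]), 'force': array([ 0.73 ,  0.555, -0.376]), 'moment': array([-0.034,  0.047,  0.012]), 'grip_force': np.float64(0.0), 'gripper_width': np.float64(0.094)} 0.011
scene [[-0.825, 0.278, -0.492, 0.966], [0.565, 0.441, -0.697, 0.504], [0.023, -0.853, -0.521, 0.583], [0.0, 0.0, 0.0, 1.0]] 442.6869613767097
top [[0.137, -0.968, 0.209, 0.366], [-0.991, -0.132, 0.034, -0.115], [-0.005, -0.212, -0.977, 0.959], [0.0, 0.0, 0.0, 1.0]] 499.89558512878045
```

View pics/s.png

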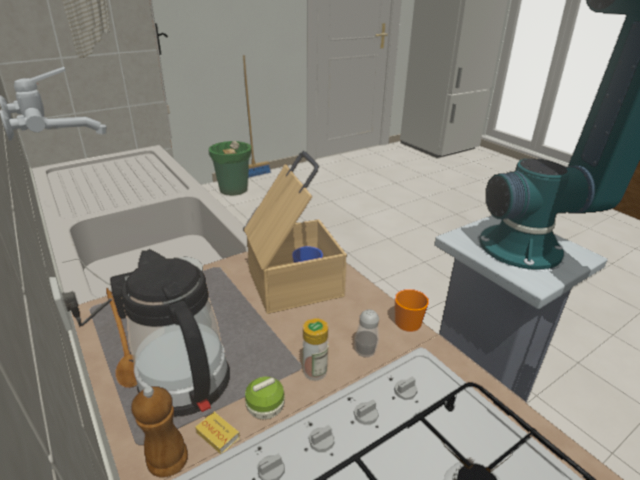

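View pics/t.png

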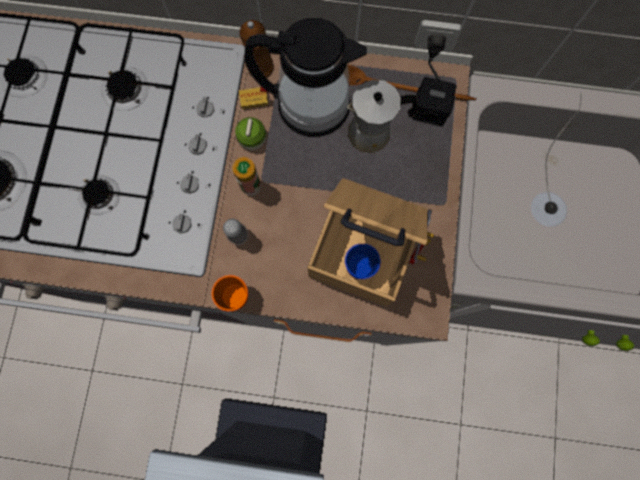

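Scene view: the lid is part open, with the handle at (303,160), blue cup at (307,258) in the box, orange cup at (410,310), mill at (368,332) and jar at (316,348). Top view: orange cup (230,293), mill (235,232), jar (245,175), blue cup (362,262), bar from (347,221) to (403,240), red pawl near (413,256).

Run:
```python
from h import *
import pickle
ims=pickle.load(open("ims.pkl","rb"))
for n,im in ims.items():
    P=cloud(im); hsv=cv2.cvtColor(im["color"],cv2.COLOR_RGB2HSV); H,S,V=[hsv[...,i].astype(int) for i in range(3)]
    x,y,z=P[...,0],P[...,1],P[...,2]
    ws=(x>.2)&(x<.8)&(y>-.35)&(y<.35)&(z>-.02)
    def rep(nm,m):
        q=P[m&ws]; 
        if len(q)>5: print(n,nm,len(q),"med",np.median(q,0).round(3),"p2",np.percentile(q,2,0).round(3),"p98",np.percentile(q,98,0).round(3))
    om=(H>5)&(H<16)&(S>200)&(V>100)
    rep("orange",om&(y>.1)&(x<.4)); bm=(H>105)&(H<130)&(S>150); rep("blue",bm)
    for nm,m in(("orange",om&(x<.4)),("blue",bm)):
        mm=(m&ws).astype(np.uint8)
        if mm.any():
            c=max(cv2.findContours(mm,0,2)[0],key=cv2.contourArea); print("  ell",nm,cv2.fitEllipse(cv2.convexHull(c)))
    dark=(V<70)&(z>.1)&(x>.2)&(y<.1)&(y>-.25)&(x<.6)
    rep("bar",dark); 
    q=P[dark&ws]
    if len(q)>5:
        c=np.median(q,0);u,s,vt=np.linalg.svd(q-c); print("  dir",vt[0].round(3), np.percentile((q-c)@vt[0],[1,99]).round(3))
    wood=(H>8)&(H<25)&(S>60)&(V>80)
    rep("rim",wood&(z>.104)&(z<.112)&(y>-.3)&(y<.15))
    q=P[wood&(z>.13)&(y<.1)&(y>-.3)&ws]
    if len(q)>50:
        for _ in range(3):
            c=q.mean(0);u,s,vt=np.linalg.svd(q-c,full_matrices=False);d=abs((q-c)@vt[2]);q=q[d<max(.004,np.median(d)*2)]
        print("  lid plane c",c.round(3),"n",vt[2].round(4),len(q))
    rep("red",((H<4)|(H>176))&(S>150)&(y<.1))
    rep("jar",(z>.08)&(z<.125)&(y>.1)&(x>.38)&(x<.55))
    rep("mill",(z>.06)&(z<.1)&(y>.1)&(x>.3)&(x<.42))
# rim rectangle from top view
    r=P[wood&ws&(z>.1)&(z<.115)&(y<.12)&(y>-.25)&(x<.5)][:,:2]
    if len(r)>20: print("  rect",cv2.minAreaRect((r*1000).astype(np.float32)))
```

```text
Traceback (most recent call last):
cv2.error: OpenCV(4.12.0) /io/opencv/modules/imgproc/src/shapedescr.cpp:361: error: (-201:Incorrect size of input array) There should be at least 5 points to fit the ellipse in function 'fitEllipseNoDirect'
```

Run:
```python
from h import *
import pickle
ims=pickle.load(open("ims.pkl","rb"))
for nm,u,v in (("orange",230,293),("mill",235,232),("jar",245,168),("blue",362,262),("barL",347,221),("barR",403,240),("FL",310,265),("FR",392,305),("lidfarL",337,183),("lidFarR",428,205)):
    P=cloud(ims["top"]);print(nm,P[v,u].round(3))
for nm,u,v in (("orange",410,300),("mill",368,332),("jar",316,360),("barL",292,160),("barR",312,170),("FLcorner",270,304),("FR",344,262),("lid",270,220)):
    P=cloud(ims["scene"]);print(nm,P[v,u].round(3))
for n,im in ims.items():
    hsv=cv2.cvtColor(im["color"],cv2.COLOR_RGB2HSV)
    print(n,[hsv[v,u].tolist() for v,u in (((293,215),(262,362),(205,380),(250,330),(221,349)) if n=="top" else ((310,405),(258,307),(220,270),(285,300),(160,296)))])
```

```text
orange [0.452 0.064 0.007]
mill [0.554 0.059 0.085]
jar [0.67  0.057 0.106]
blue [ 0.544 -0.179  0.013]
barL [ 0.547 -0.133  0.287]
barR [ 0.532 -0.213  0.282]
FL [ 0.509 -0.084  0.107]
FR [ 0.472 -0.246 -0.001]
lidfarL [ 0.699 -0.111  0.004]
lidFarR [ 0.679 -0.297  0.001]
orange [0.43  0.035 0.037]
mill [0.575 0.08  0.06 ]
jar [0.682 0.079 0.053]
barL [-0.93  -2.76  -0.834]
barR [ 0.557 -0.128  0.282]
FLcorner [ 0.663 -0.115  0.028]
FR [ 0.511 -0.08   0.092]
lid [ 0.617 -0.186  0.17 ]
scene [[14, 201, 137], [113, 150, 131], [19, 96, 173], [18, 100, 150], [0, 3, 81]]
top [[10, 225, 67], [109, 250, 142], [16, 125, 124], [16, 134, 93], [14, 85, 66]]
```

Run:
```python
from h import *
import pickle
ims=pickle.load(open("ims.pkl","rb"))
for n,im in ims.items():
    P=cloud(im); hsv=cv2.cvtColor(im["color"],cv2.COLOR_RGB2HSV); H,S,V=[hsv[...,i].astype(int) for i in range(3)]
    x,y,z=P[...,0],P[...,1],P[...,2]
    ws=(x>.35)&(x<.85)&(y>-.35)&(y<.2)&(z>-.02)
    def rep(nm,m):
        q=P[m&ws]
        if len(q)>5: print(n,nm,len(q),"med",np.median(q,0).round(3),"p2",np.percentile(q,2,0).round(3),"p98",np.percentile(q,98,0).round(3))
    om=(H>5)&(H<17)&(S>190)&(x<.7)&(y>-.02); bm=(H>105)&(H<130)&(S>140)
    for nm,m in(("orange",om),("blue",bm)):
        rep(nm,m); rep(nm+"rim",m&(z>(.055 if nm=="orange" else .063)))
        mm=(m&ws).astype(np.uint8); c=max(cv2.findContours(mm,0,2)[0],key=cv2.contourArea); e=cv2.fitEllipse(cv2.convexHull(c)); print("  ell",np.round(e[0],1),np.round(e[1],1),ray_plane(im,*e[0],.06 if nm=="orange" else .068).round(4))
    box=(y<0)&(y>-.3)
    dark=(S<60)&(V<95)&(z>.2)&box&(x<.7); rep("bar",dark); q=P[dark&ws]
    if len(q)>5:
        c=q.mean(0);u,s,vt=np.linalg.svd(q-c,full_matrices=False); print("  dir",vt[0].round(3))
    wood=(H>8)&(H<25)&(S>60)&(S<190)
    q=P[wood&(z>.135)&box&ws]
    for _ in range(4):
        c=q.mean(0);u,s,vt=np.linalg.svd(q-c,full_matrices=False);d=abs((q-c)@vt[2]);q=q[d<max(.003,np.median(d)*2)]
    print("  lid plane c",c.round(4),"n",vt[2].round(4),len(q))
    rep("red",((H<4)|(H>176))&(S>150)&box)
    rep("jar",(z>.09)&(z<.125)&(y>.0)&(x>.6)&(x<.75)); rep("mill",(z>.06)&(z<.1)&(y>0)&(x>.5)&(x<.62))
    r=P[wood&ws&(z>.104)&(z<.112)&box]
    print("  rect",cv2.minAreaRect((r[:,:2]*1000).astype(np.float32)),len(r)); print(cv2.boxPoints(cv2.minAreaRect((r[:,:2]*1000).astype(np.float32))).round().tolist())
```

```text
scene orange 895 med [0.45  0.061 0.04 ] p2 [0.42  0.026 0.008] p98 [0.479 0.086 0.06 ]
scene orangerim 139 med [0.447 0.053 0.058] p2 [0.418 0.024 0.055] p98 [0.481 0.087 0.062]
  ell [410.2 309.5] [35.5 41. ] [0.4714 0.0754 0.06  ]
scene blue 115 med [ 0.526 -0.201  0.053] p2 [ 0.514 -0.206  0.039] p98 [ 0.536 -0.163  0.069]
scene bluerim 20 med [ 0.524 -0.201  0.065] p2 [ 0.51  -0.207  0.063] p98 [ 0.534 -0.153  0.071]
  ell [306.2 253.1] [11.4 17.1] [ 0.5371 -0.1808  0.068 ]
scene bar 216 med [ 0.545 -0.171  0.276] p2 [ 0.53  -0.214  0.253] p98 [ 0.571 -0.125  0.29 ]
  dir [0.228 0.974 0.009]
  lid plane c [ 0.6035 -0.1755  0.1937] n [ 0.8014 -0.1919  0.5665] 2672
scene jar 523 med [0.676 0.067 0.106] p2 [0.655 0.044 0.091] p98 [0.691 0.081 0.108]
scene mill 391 med [0.572 0.075 0.081] p2 [0.554 0.056 0.061] p98 [0.582 0.083 0.091]
  rect ((570.5623168945312, -177.76336669921875), (164.99156188964844, 171.36312866210938), 76.86874389648438) 503
[[468.0, -239.0], [635.0, -278.0], [673.0, -117.0], [506.0, -78.0]]
top orange 1025 med [0.45  0.062 0.017] p2 [0.419 0.026 0.001] p98 [0
[... 341 characters left out ...]
5  0.206]
  ell [362.3 261.1] [33.9 34.3] [ 0.5356 -0.1753  0.068 ]
top bar 378 med [ 0.536 -0.171  0.288] p2 [ 0.525 -0.214  0.252] p98 [ 0.568 -0.126  0.291]
  dir [-0.231 -0.973  0.004]
  lid plane c [ 0.5927 -0.1855  0.2041] n [-0.7957  0.1886 -0.5756] 2489
top red 53 med [ 0.568 -0.265  0.066] p2 [ 0.549 -0.281  0.049] p98 [ 0.848 -0.011  0.202]
top jar 441 med [0.669 0.06  0.105] p2 [0.651 0.042 0.092] p98 [0.689 0.079 0.109]
top mill 311 med [0.561 0.065 0.085] p2 [0.548 0.052 0.061] p98 [0.579 0.083 0.091]
  rect ((568.68994140625, -186.63925170898438), (181.28482055664062, 175.19033813476562), 76.56704711914062) 772
[[462.0, -254.0], [633.0, -295.0], [675.0, -119.0], [505.0, -78.0]]
```

Call:
carry_out(series=[[[0.3, 28, -50, 12, -0.11], [0.3, 57, -100, 24, -0.22], [0.3, 85, -151, 36, -0.33], [0.3, 114, -201, 48, -0.44], [0.3, 142, -251, 60, -0.55], [0.3, 170, -301, 72, -0.66], [0.3, 199, -351, 84, -0.77]]])

```text
time: 0.98
ee_pos: [0.3379, 0.1795, 0.3006]
eef_rot: [180.0, -0.0, 121.1]
force: [0.8, -0.1, -0.2]
gripper_width: 0.0292
grip_force: 0.0
```

Call:
carry_out(series=[[[0.3, 28, -50, 12, -0.11], [0.3, 57, -100, 24, -0.22], [0.3, 85, -151, 36, -0.33], [0.3, 114, -201, 48, -0.44], [0.3, 142, -251, 60, -0.55], [0.3, 170, -301, 66, -0.66], [0.3, 199, -351, 66, -0.775], [0.3, 199, -351, 66, -0.775]]])

```text
time: 1.98
ee_pos: [0.5376, -0.1731, 0.3625]
eef_rot: [-179.6, -0.0, 76.6]
force: [0.8, 1.1, -0.2]
gripper_width: 0.0283
grip_force: 0.0
```

Run:
```python
from h import *
s=manip.state(); print(s["time"],s["ee_pos"].round(4),s["eef_rot"].round(2),s["gripper_width"])
a=grab("wrist");save(a,"w1.png");P=cloud(a);V=a["color"].max(-1);hsv=cv2.cvtColor(a["color"],cv2.COLOR_RGB2HSV)
m=(V<95)&(hsv[...,1]<60)&(abs(P[...,2]-.287)<.006)&(abs(P[...,0]-.537)<.05)&(abs(P[...,1]+.171)<.06)
q=P[m];print(len(q), q.min(0).round(3) if len(q) else 0,q.max(0).round(3) if len(q) else 0,q.mean(0).round(4))
```

```text
1.975 [ 0.5376 -0.1731  0.3625] [-1.7965e+02 -3.0000e-02  7.6610e+01] 0.02833130271595791
1598 [ 0.523 -0.214  0.281] [ 0.552 -0.124  0.29 ] [ 0.5364 -0.1667  0.287 ]
```

View pics/w1.png

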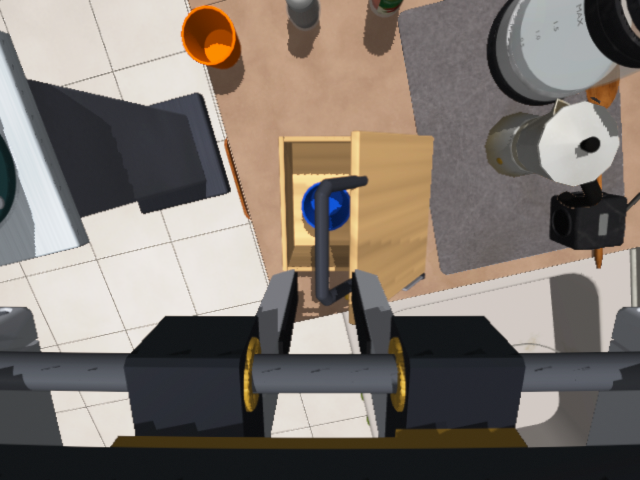

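The wrist view shows the bar (u≈322) centred between the fingers (u≈290 and 355) and parallel to them, so I'll descend and grip it.

Call:
carry_out(series=[[[0.3, 0, 2, -40, 0], [0.3, 0, 2, -75, 0], [0.3, 0, 2, -86, 0], [0.3, 0, 2, -86, 0], [0, 0, 2, -86, 0], [0, 0, 2, -86, 0], [0, 0, 2, -86, 0]]])

```text
time: 2.9
ee_pos: [0.5367, -0.1678, 0.282]
eef_rot: [179.9, 0.0, 76.9]
force: [-1.6, 1.6, 3.1]
gripper_width: 0.009
grip_force: 30.0
```

Call:
carry_out(series=[[[0, 8, -2, 5, 0], [0, 15, -4, 9, 0], [0, 25, -6, 14, 0], [0, 34, -8, 18, 0], [0, 44, -10, 22, 0], [0, 53, -12, 25, 0], [0, 60, -14, 27, 0], [0, 60, -14, 27, 0]]])

```text
time: 3.9
ee_pos: [0.5981, -0.1822, 0.3082]
eef_rot: [179.9, 0.0, 76.9]
force: [-1.4, 0.2, 4.7]
gripper_width: 0.0088
grip_force: 30.0
```

Call:
carry_out(series=[[[0, 5, -1, 2, 0], [0, 10, -2, 3, 0], [0, 14, -3, 4, 0], [0, 14, -3, 4, 0], [0, 14, -3, 4, 0]]])

```text
time: 4.53
ee_pos: [0.6107, -0.1851, 0.3109]
eef_rot: [-180.0, 0.0, 76.9]
force: [-1.3, -1.8, 0.9]
gripper_width: 0.0091
grip_force: 30.0
```

```bash
cat >> h.py <<'E'
def lidang(n="scene"):
    im=grab(n);P=cloud(im);hsv=cv2.cvtColor(im["color"],cv2.COLOR_RGB2HSV);H,S=hsv[...,0],hsv[...,1]
    m=(H>8)&(H<25)&(S>60)&(S<190)&(P[...,2]>.135)&(P[...,1]<0)&(P[...,1]>-.3)&(P[...,0]>.4)&(P[...,0]<.75)
    q=P[m]
    if len(q)<50: return None
    for _ in range(5):
        c=q.mean(0);u,s,vt=np.linalg.svd(q-c,full_matrices=False);d=abs((q-c)@vt[2]);q=q[d<max(.003,np.median(d)*2)]
    v=vt[2]; return len(q),c.round(3),v.round(3),np.arctan2(np.hypot(v[0],v[1]),abs(v[2])).round(3)
E
python3 - <<'E'
from h import *
print(lidang())
E
```

```text
(1789, array([ 0.639, -0.18 ,  0.206]), array([-0.953,  0.219, -0.209]), np.float64(1.36))
```

Call:
carry_out(series=[[[0, -7, 2, -2, 0], [0, -14, 3, -3, 0], [0, -14, 3, -3, 0], [0.3, -14, 3, -3, 0], [0.3, -14, 3, -3, 0], [0.3, -14, 3, 20, 0], [0.3, -14, 3, 60, 0], [0.3, -14, 3, 60, 0]]])

```text
time: 5.58
ee_pos: [0.5976, -0.1815, 0.3763]
eef_rot: [179.5, 0.0, 76.9]
force: [0.2, 0.2, 0.1]
gripper_width: 0.0281
grip_force: 0.0
```

Run:
```python
from h import *
print(lidang()); print(manip.state()["ee_pos"])
im=grab("wrist");save(im,"w2.png");P=cloud(im)
im2=grab("top")
for n,a in(("wrist",im),("top",im2)):
    P=cloud(a);hsv=cv2.cvtColor(a["color"],cv2.COLOR_RGB2HSV);H,S=hsv[...,0],hsv[...,1]
    ws=(P[...,0]>.4)&(P[...,0]<.7)&(P[...,1]>-.25)&(P[...,1]<.12)
    for nm,m,z in(("orange",(H>5)&(H<17)&(S>190)&(P[...,1]>-.02),.06),("blue",(H>105)&(H<130)&(S>140)&(P[...,1]<-.08),.068)):
        mm=(m&ws).astype(np.uint8);cs=cv2.findContours(mm,0,2)[0]
        if not cs: continue
        r=P[(mm>0)&(P[...,2]>z-.004)&(P[...,2]<z+.005)][:,:2].astype(np.float32)
        print(n,nm,len(r),np.round(cv2.minEnclosingCircle(r),4) if 0 else (np.array(cv2.minEnclosingCircle(r)[0]).round(4),round(cv2.minEnclosingCircle(r)[1],4), np.round(cv2.fitEllipse(r*1000)[0],1)) if len(r)>5 else "")
```

```text
(1933, array([ 0.632, -0.18 ,  0.204]), array([-0.935,  0.214, -0.283]), np.float64(1.284))
[ 0.59723843 -0.18147144  0.37364382]
wrist orange 521 (array([0.4474, 0.0554]), 0.0328, array([447.7,  54.8]))
wrist blue 349 (array([ 0.5373, -0.1752]), 0.0324, array([ 537.3, -174.9]))
top orange 52 (array([0.456 , 0.0735]), 0.0236, array([451.1,  63.8]))
top blue 0
```

View pics/w2.png

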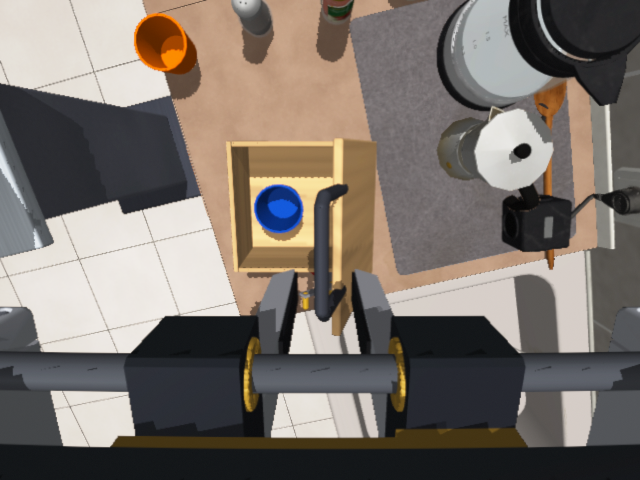

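Wrist view: the lid is propped (measured 1.284 rad). The blue cup is at (278,208) and the orange at (161,43), with nothing else disturbed. Next I go above the orange cup with the jaw along the box's y axis.

Call:
carry_out(series=[[[0.5, -25, 39, 0, 0.17], [0.7, -50, 79, 0, 0.34], [1, -75, 118, -20, 0.51], [1, -100, 157, -50, 0.68], [1, -125, 196, -80, 0.85], [1, -150, 237, -110, 1.02], [1, -150, 237, -150, 1.19], [1, -150, 237, -175, 1.36]]])

```text
time: 6.72
ee_pos: [0.4442, 0.0561, 0.1925]
eef_rot: [-179.9, -0.3, 155.2]
force: [0.1, 0.1, 0.4]
gripper_width: 0.0937
grip_force: 0.0
```

Call:
carry_out(series=[[[1, 0, 0, 0, 0.17], [1, 0, 0, 0, 0.21], [1, 0, 0, 0, 0.21], [1, 0, 0, 0, 0.21]]])

```text
time: 7.22
ee_pos: [0.4461, 0.0553, 0.1956]
eef_rot: [-180.0, -0.1, 166.8]
force: [0.4, 0.7, -0.0]
gripper_width: 0.0941
grip_force: 0.0
```

Run:
```python
from h import *
s=manip.state();print(s["ee_pos"].round(4),s["eef_rot"].round(1))
a=grab("wrist");save(a,"w3.png");print(a["world_from_camera"].round(3).tolist())
P=cloud(a);hsv=cv2.cvtColor(a["color"],cv2.COLOR_RGB2HSV);H,S=hsv[...,0],hsv[...,1]
m=(H>5)&(H<18)&(S>180)&(abs(P[...,2]-.06)<.004)&(P[...,0]<.52)
r=P[m][:,:2].astype(np.float32);print(len(r),cv2.minEnclosingCircle(r),cv2.fitEllipse(cv2.convexHull(r)*1000))
```

```text
[0.4461 0.0553 0.1956] [-1.800e+02 -1.000e-01  1.668e+02]
[[0.228, 0.944, 0.238, 0.376], [0.974, -0.221, -0.055, 0.072], [0.001, 0.244, -0.97, 0.363], [0.0, 0.0, 0.0, 1.0]]
963 ((0.44686275720596313, 0.055464714765548706), 0.0328298881649971) ((446.8651428222656, 55.27198028564453), (64.79786682128906, 64.9805908203125), 103.77051544189453)
```

View pics/w3.png

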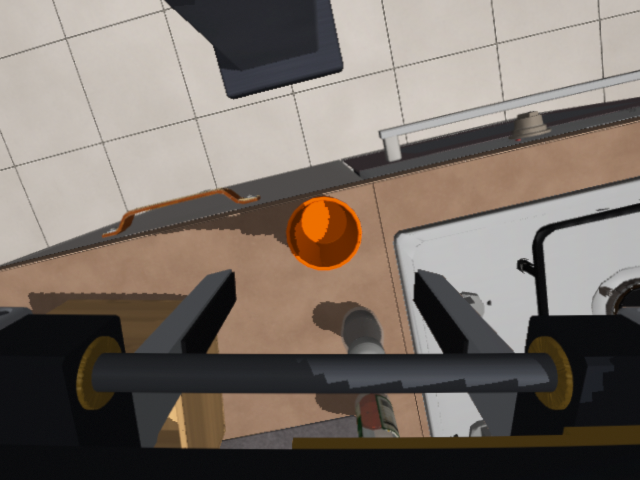

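The orange cup (324,232) is centred between the open fingers, and the mill (360,330) is well clear. Descending.

Call:
carry_out(series=[[[1, 1, 0, -50, 0], [1, 1, 0, -100, 0], [1, 1, 0, -135, 0], [1, 1, 0, -149, 0], [1, 1, 0, -149, 0], [1, 1, 0, -149, 0]]])

```text
time: 8.02
ee_pos: [0.4491, 0.0553, 0.0494]
eef_rot: [179.9, 0.2, 166.8]
force: [0.5, -1.1, 0.2]
gripper_width: 0.0937
grip_force: 0.0
```

Call:
carry_out(series=[[[1, -1, 0, -4, 0], [1, -1, 0, -4, 0], [0, -1, 0, -4, 0], [0, -1, 0, -4, 0], [0, -1, 0, -4, 0], [0, -1, 0, -4, 0], [0, -1, 0, -4, 0]]])

```text
time: 8.9
ee_pos: [0.4467, 0.0552, 0.0436]
eef_rot: [-180.0, 0.0, 166.8]
force: [-0.8, -1.0, 0.2]
gripper_width: 0.0639
grip_force: 30.0
```

Call:
carry_out(series=[[[0.8, 0, 0, 0, 0], [0.8, 0, 0, 4, 0], [0.8, 0, 0, 4, 0], [0, 0, 0, 4, 0], [0, 0, 0, 4, 0], [0, 0, 0, 4, 0], [0, 0, 0, 4, 0]]])

```text
time: 9.78
ee_pos: [0.4466, 0.0552, 0.0475]
eef_rot: [180.0, 0.0, 166.8]
force: [0.3, -0.3, 0.5]
gripper_width: 0.0638
grip_force: 30.0
```

Call:
carry_out(series=[[[0, 0, 0, 40, 0], [0, 0, 0, 85, 0], [0, 0, 0, 130, 0], [0, 0, 0, 130, 0], [0, 0, 0, 130, 0]]])

```text
time: 10.4
ee_pos: [0.446, 0.0553, 0.1761]
eef_rot: [-180.0, -0.1, 166.8]
force: [0.3, 0.4, -1.0]
gripper_width: 0.064
grip_force: 30.0
```

```bash
cat > m.py <<'E'
from h import *
def cups(n="wrist"):
    s=manip.state();print(s["ee_pos"].round(4),s["force"].round(1))
    a=grab(n);P=cloud(a);hsv=cv2.cvtColor(a["color"],cv2.COLOR_RGB2HSV);H,S=hsv[...,0],hsv[...,1]
    for nm,m in(("orange",(H>5)&(H<18)&(S>180)),("blue",(H>105)&(H<130)&(S>140))):
        q=P[m&(P[...,0]>.38)&(P[...,0]<.62)&(P[...,1]<.12)&(P[...,1]>-.26)]
        if len(q)<30: print(nm,"none");continue
        t=np.percentile(q[:,2],98);r=q[abs(q[:,2]-t)<.005];c=cv2.minEnclosingCircle(r[:,:2].astype(np.float32));e=cv2.fitEllipse(cv2.convexHull(r[:,:2].astype(np.float32))*1000)
        v=np.linalg.lstsq(np.c_[2*r[:,:2],np.ones(len(r))],(r[:,:2]**2).sum(1),rcond=None)[0]
        print(nm,len(r),"top",t.round(4),"enc",np.round(c[0],4),round(c[1],4),"ell",np.round(e[0],1),"ls",v[:2].round(4))
    return a
E
python3 - <<'E'
from m import *
save(cups(),"w4.png")
E
```

```text
[0.446  0.0553 0.1761] [ 0.3  0.4 -1. ]
orange 2881 top 0.1887 enc [0.4463 0.0557] 0.0331 ell [445.7  56. ] ls [0.4457 0.056 ]
blue none
```

Call:
carry_out(series=[[[0, 10, -20, 20, 0], [0, 15, -60, 40, 0], [0, 15, -100, 40, 0], [0, 15, -120, 40, 0], [0, 15, -120, 40, 0], [0, 15, -120, 40, 0]]])

```text
time: 11.2
ee_pos: [0.4611, -0.064, 0.2161]
eef_rot: [180.0, -0.2, 166.9]
force: [0.5, -0.4, -2.1]
gripper_width: 0.0638
grip_force: 30.0
```

Run:
```python
from m import *
save(cups(),"w5.png");cups("top")
```

```text
[ 0.4611 -0.064   0.2161] [ 0.5 -0.4 -2.1]
orange 2862 top 0.2287 enc [ 0.4613 -0.0635] 0.033 ell [460.6 -63.3] ls [ 0.4608 -0.0633]
blue 13 top 0.2519 enc [ 0.4513 -0.1001] 0.0111 ell [ 378.5 -107.1] ls [ 0.4541 -0.1088]
[ 0.4612 -0.0638  0.2165] [ 0.5  0.3 -2. ]Traceback (most recent call last):
  File "<stdin>", line 2, in <module>
  File "m.py", line 8, in cups
    t=np.percentile(q[:,2],98);r=q[abs(q[:,2]-t)<.005];c=cv2.minEnclosingCircle(r[:,:2].astype(np.float32));e=cv2.fitEllipse(cv2.convexHull(r[:,:2].astype(np.float32))*1000)
                                                                                                              ~~~~~~~~~~~~~~^^^^^^^^^^^^^^^^^^^^^^^^^^^^^^^^^^^^^^^^^^^^^^^^^
cv2.error: OpenCV(4.12.0) /io/opencv/modules/imgproc/src/shapedescr.cpp:361: error: (-201:Incorrect size of input array) There should be at least 5 points to fit the ellipse in function 'fitEllipseNoDirect'
```

View pics/w5.png

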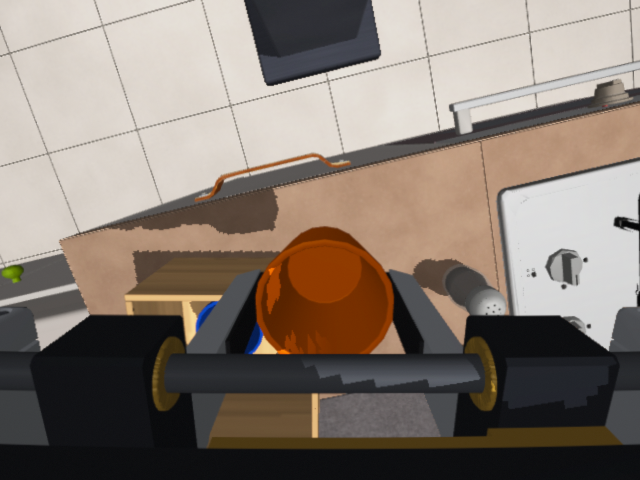

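The blue cup (230,325) is mostly hidden by the held orange one, so I'll use the earlier clear fix (0.537, -0.175) and go down in stages watching force.

Call:
carry_out(series=[[[0, 20, -30, 0, 0], [0, 40, -60, 0, 0], [0, 60, -90, 0, 0], [0, 76, -111, 0, 0], [0, 76, -111, -40, 0], [0, 76, -111, -75, 0], [0, 76, -111, -90, 0], [0, 76, -111, -90, 0]]])

```text
time: 12.3
ee_pos: [0.5372, -0.1749, 0.1266]
eef_rot: [180.0, -0.1, 166.9]
force: [-0.1, -0.1, -0.9]
gripper_width: 0.064
grip_force: 30.0
```

Run:
```python
from m import *
a=grab("scene");s=manip.state();print(s["ee_pos"].round(4),s["force"].round(1));print(lidang())
b=a["color"][130:330,200:400,::-1];cv2.imwrite("pics/s5.png",cv2.resize(b,(600,600),interpolation=3))
```

```text
[ 0.5381 -0.1754  0.1282] [-0.8 -0.2 -0.8]
(2027, array([ 0.631, -0.176,  0.208]), array([ 0.934, -0.214,  0.286]), np.float64(1.28))
```

View pics/s5.png

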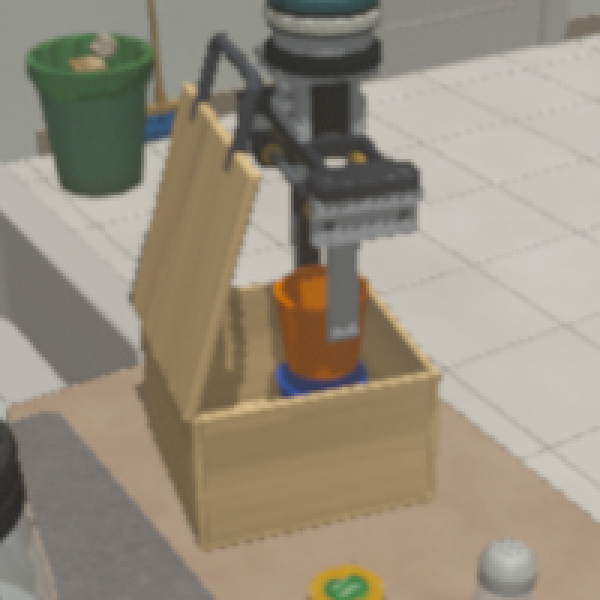

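The scene crop shows the orange foot (320,375) centred just over the blue rim (322,380), with the gripper clear of the lid and bar. I'll lower it in stages.

Call:
carry_out(series=[[[0, -1, 0, -6, 0], [0, -1, 0, -12, 0], [0, -1, 0, -18, 0], [0, -1, 0, -24, 0], [0, -1, 0, -24, 0]]])

```text
time: 13.02
ee_pos: [0.5361, -0.1756, 0.1025]
eef_rot: [180.0, -0.1, 166.8]
force: [-0.6, 0.1, -0.7]
gripper_width: 0.0638
grip_force: 30.0
```

Call:
carry_out(series=[[[0, 0, 0, -4, 0], [0, 0, 0, -8, 0], [0, 0, 0, -12, 0], [0, 0, 0, -14, 0], [0, 0, 0, -14, 0]]])

```text
time: 13.65
ee_pos: [0.5365, -0.1757, 0.0893]
eef_rot: [180.0, -0.0, 166.8]
force: [0.1, -1.4, -0.7]
gripper_width: 0.0637
grip_force: 30.0
```

Call:
carry_out(series=[[[0, 0, 0, -1.5, 0], [0, 0, 0, -3, 0], [0, 0, 0, -3, 0]]])

```text
time: 14.02
ee_pos: [0.5365, -0.1758, 0.0864]
eef_rot: [-180.0, -0.0, 166.8]
force: [-1.0, 0.0, -1.0]
gripper_width: 0.0639
grip_force: 30.0
```

Call:
carry_out(series=[[[0, 0, 0, -1, 0], [0, 0, 0, -1, 0], [0.85, 0, 0, -1, 0], [0.85, 0, 0, -1, 0], [0.85, 0, 0, -1, 0], [0.85, 0, 0, -1, 0]]])

```text
time: 14.78
ee_pos: [0.5367, -0.1757, 0.0855]
eef_rot: [180.0, 0.0, 166.8]
force: [-0.6, -0.4, -0.4]
gripper_width: 0.0798
grip_force: 0.0
```

Call:
carry_out(series=[[[0.85, 0, 0, 20, 0], [0.85, 0, 0, 60, 0], [0.85, 0, 0, 110, 0], [0.85, -20, 0, 150, 0], [0.85, -40, 5, 190, 0], [0.5, -40, 5, 190, 0], [0.3, -40, 5, 190, 0]]])

```text
time: 15.65
ee_pos: [0.4966, -0.1706, 0.2745]
eef_rot: [180.0, -0.0, 166.8]
force: [0.8, 0.4, -1.1]
gripper_width: 0.0635
grip_force: 0.0
```

Run:
```python
from m import *
a=cups();print(lidang());save(a,"w6.png")
```

```text
[ 0.4966 -0.1706  0.2745] [ 0.8  0.4 -1.1]
orange 756 top 0.0983 enc [ 0.5366 -0.1749] 0.0329 ell [ 536.7 -174.9] ls [ 0.5363 -0.1749]
blue 172 top 0.0687 enc [ 0.5229 -0.1724] 0.0284 ell [ 535.5 -175.3] ls [ 0.5349 -0.1749]
(2061, array([ 0.631, -0.179,  0.206]), array([ 0.934, -0.215,  0.287]), np.float64(1.28))
```

View pics/w6.png

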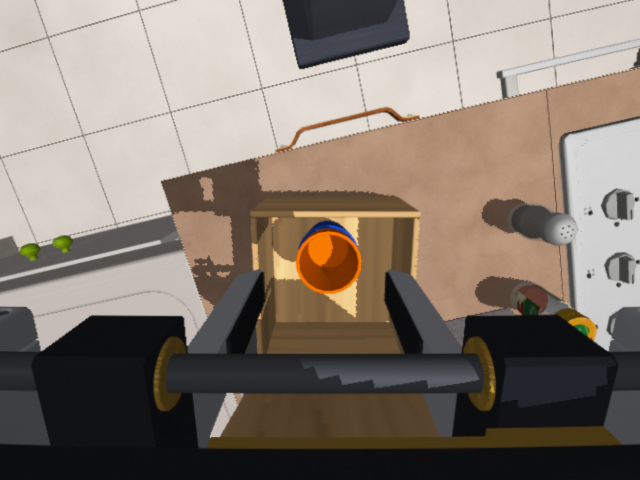

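Orange is nested: rim at 0.0983 against blue's 0.0687, axes within about 1.5 mm, lid still at 1.28. Orange sits at (330,262) in the picture. Next is the handle again.

Call:
carry_out(series=[[[0.3, 0, 0, 50, -0.17], [0.3, 0, 0, 100, -0.34], [0.3, 0, 0, 100, -0.51], [0.3, 0, 0, 100, -0.68], [0.3, 0, 0, 100, -0.85], [0.3, 0, 0, 100, -1.02], [0.3, 30, -3, 100, -1.19], [0.3, 60, -6, 100, -1.36]]])

```text
time: 16.75
ee_pos: [0.5575, -0.1768, 0.3735]
eef_rot: [-179.8, -0.1, 88.6]
force: [0.3, -0.4, 0.5]
gripper_width: 0.0283
grip_force: 0.0
```

Call:
carry_out(series=[[[0.3, 25, -3, 0, -0.17], [0.3, 41, -5, 0, -0.21], [0.3, 41, -5, 0, -0.21], [0.3, 41, -5, 0, -0.21]]])

```text
time: 17.25
ee_pos: [0.5974, -0.1817, 0.3743]
eef_rot: [-179.9, -0.0, 76.9]
force: [0.9, 0.1, -0.8]
gripper_width: 0.0281
grip_force: 0.0
```

Run:
```python
from h import *
s=manip.state(); print(s["time"],s["ee_pos"].round(4),s["eef_rot"].round(2),s["gripper_width"])
a=grab("wrist");P=cloud(a);hsv=cv2.cvtColor(a["color"],cv2.COLOR_RGB2HSV)
m=(hsv[...,2]<95)&(hsv[...,1]<60)&(abs(P[...,2]-.313)<.01)&(abs(P[...,0]-.597)<.05)&(abs(P[...,1]+.181)<.03)
q=P[m];print(len(q),q.min(0).round(3),q.max(0).round(3),q.mean(0).round(4))
```

```text
17.25 [ 0.5974 -0.1817  0.3743] [-1.7987e+02 -1.0000e-02  7.6920e+01] 0.02809929301395121
1270 [ 0.583 -0.211  0.31 ] [ 0.606 -0.151  0.317] [ 0.5949 -0.1807  0.3145]
```

Call:
carry_out(series=[[[0.3, -1, 0, -40, 0], [0.3, -1, 0, -68, 0], [0.3, -1, 0, -68, 0], [0, -1, 0, -68, 0], [0, -1, 0, -68, 0], [0, -1, 0, -68, 0]]])

```text
time: 18.05
ee_pos: [0.5969, -0.182, 0.3098]
eef_rot: [179.8, 0.0, 76.9]
force: [-0.6, -0.5, 4.1]
gripper_width: 0.0087
grip_force: 30.0
```

Call:
carry_out(series=[[[0, 8, -2, 2, 0], [0, 16, -4, 4, 0], [0, 24, -6, 5, 0], [0, 31, -7, 6, 0], [0, 38, -9, 7, 0], [0, 44, -10, 7, 0], [0, 47, -11, 7, 0], [0, 47, -11, 7, 0]]])

```text
time: 19.05
ee_pos: [0.6447, -0.1932, 0.3156]
eef_rot: [179.8, 0.0, 76.9]
force: [-1.5, -1.2, 4.6]
gripper_width: 0.0089
grip_force: 30.0
```

Run:
```python
from h import *
print(lidang()); print(lidang("top")); s=manip.state(); print(s["ee_pos"].round(4),s["force"].round(1))
a=grab("top");P=cloud(a);hsv=cv2.cvtColor(a["color"],cv2.COLOR_RGB2HSV);H,S=hsv[...,0],hsv[...,1]
m=((H<4)|(H>176))&(S>150)&(P[...,1]<-.22)&(P[...,0]<.75)&(P[...,0]>.4);q=P[m];v,u=np.where(m);print(len(q),q.mean(0).round(3),u.mean(),v.mean())
b=pickle=__import__("pickle").load(open("ims.pkl","rb"))["top"]["color"]
cv2.imwrite("pics/p1.png",cv2.resize(np.hstack([b[200:300,370:470],a["color"][200:300,370:470]])[...,::-1],(800,400),interpolation=3))
```

```text
(1366, array([ 0.655, -0.181,  0.213]), array([ 0.974, -0.221,  0.045]), np.float64(1.526))
(337, array([ 0.555, -0.19 ,  0.42 ]), array([ 0.253,  0.927, -0.276]), np.float64(1.291))
[ 0.6446 -0.1931  0.3156] [-0.7  0.2  5.4]
35 [ 0.547 -0.267  0.075] 414.2857142857143 261.0
```

View pics/p1.png

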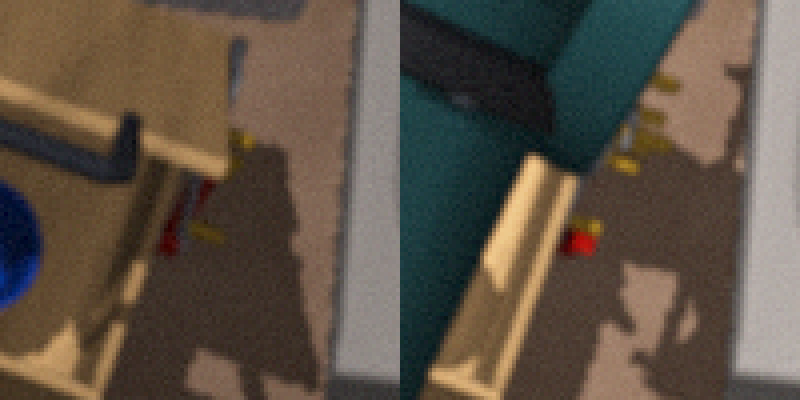

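The lid is at 1.526 and the pawl has swung (red tip now near (578,243) in the right half of the crop), so it looks thrown clear. Working out the lowering arc.

Run:
```python
import numpy as np
th=np.r_[1.523,1.523-.06*np.arange(1,25)]
th=np.r_[th,.065,.047,.03,.015,.005,0]
a=th+.0286;h=210*np.cos(a);p=np.c_[-.973*h,.228*h,210*np.sin(a)]
for k in(0,8,16,24):print(th[k+1:k+9].round(2)[-1],np.round(p[k+1:k+9]-p[k],0).astype(int).tolist() if k<24 else np.round(p[k+1:]-p[k],1).tolist())
```

```text
1.04 [[-12, 3, -1], [-24, 6, -2], [-37, 9, -4], [-48, 11, -7], [-60, 14, -11], [-72, 17, -15], [-83, 19, -20], [-94, 22, -26]]
0.56 [[-11, 2, -6], [-21, 5, -13], [-31, 7, -21], [-40, 9, -29], [-49, 11, -38], [-57, 13, -47], [-65, 15, -57], [-72, 17, -67]]
0.08 [[-7, 2, -11], [-12, 3, -22], [-18, 4, -33], [-22, 5, -45], [-26, 6, -57], [-29, 7, -69], [-32, 7, -81], [-33, 8, -94]]
0.0 [[-0.4, 0.1, -3.8], [-0.7, 0.2, -7.5], [-0.9, 0.2, -11.1], [-1.1, 0.3, -14.2], [-1.2, 0.3, -16.3], [-1.2, 0.3, -17.4]]
```

Call:
carry_out(series=[[[0, -12, 3, -1, 0], [0, -24, 6, -2, 0], [0, -37, 9, -4, 0], [0, -48, 11, -7, 0], [0, -60, 14, -11, 0], [0, -72, 17, -15, 0], [0, -83, 19, -20, 0], [0, -94, 22, -26, 0]]])

```text
time: 20.2
ee_pos: [0.5504, -0.1709, 0.2881]
eef_rot: [179.9, -0.0, 76.9]
force: [-0.6, -0.4, 0.8]
gripper_width: 0.009
grip_force: 30.0
```

Run:
```python
from h import *
print(lidang()); s=manip.state(); print(s["ee_pos"].round(4),s["force"].round(1),s["gripper_width"])
```

```text
(2434, array([ 0.612, -0.176,  0.195]), array([-0.844,  0.198, -0.499]), np.float64(1.048))
[ 0.549  -0.1705  0.2873] [-2.1  0.2  1.5] 0.008873212117460028
```

Call:
carry_out(series=[[[0, -11, 2, -6, 0], [0, -21, 5, -13, 0], [0, -31, 7, -21, 0], [0, -40, 9, -29, 0], [0, -49, 11, -38, 0], [0, -57, 13, -47, 0], [0, -65, 15, -57, 0], [0, -72, 17, -67, 0]]])

```text
time: 21.25
ee_pos: [0.4777, -0.1537, 0.2206]
eef_rot: [179.9, -0.0, 76.9]
force: [4.4, 0.7, -2.7]
gripper_width: 0.009
grip_force: 30.0
```

Call:
carry_out(series=[[[0, -7, 2, -11, 0], [0, -12, 3, -22, 0], [0, -18, 4, -33, 0], [0, -22, 5, -45, 0], [0, -26, 6, -57, 0], [0, -29, 7, -69, 0], [0, -32, 7, -81, 0], [0, -33, 8, -90, 0]]])

```text
time: 22.25
ee_pos: [0.4451, -0.1461, 0.131]
eef_rot: [179.9, 0.0, 76.9]
force: [5.3, 0.1, -0.3]
gripper_width: 0.0091
grip_force: 30.0
```

Call:
carry_out(series=[[[0, 0, 0, -4, 0], [0, 0, 0, -8, 0], [0, 0, 0, -12, 0], [0, 0, 0, -15, 0], [0, 0, 0, -18, 0], [0, 0, 0, -19.5, 0], [0, 0, 0, -19.5, 0]]])

```text
time: 23.12
ee_pos: [0.4439, -0.1457, 0.113]
eef_rot: [-179.9, 0.0, 76.9]
force: [-1.8, 1.2, 6.5]
gripper_width: 0.0093
grip_force: 30.0
```

Run:
```python
from h import *
a=grab("scene");P=cloud(a);hsv=cv2.cvtColor(a["color"],cv2.COLOR_RGB2HSV);H,S=hsv[...,0],hsv[...,1]
m=(H>8)&(H<25)&(S>60)&(S<190)&(P[...,2]>.1)&(P[...,2]<.15)&(P[...,1]<-.05)&(P[...,1]>-.3)&(P[...,0]>.45)&(P[...,0]<.66)
q=P[m];A=np.c_[q[:,0]*.973-q[:,1]*.228,np.ones(len(q))]
k=np.linalg.lstsq(A,q[:,2],rcond=None)[0];print(len(q),q.mean(0),"slope",-k[0])
```

```text
3802 [ 0.5770328  -0.16082143  0.11666054] slope 0.006146078023658396
```

Call:
carry_out(series=[[[0, 0, 0, -1, 0], [0, 0, 0, -1, 0], [0.3, 0, 0, 0, 0], [0.3, 0, 0, 0, 0], [0.3, 0, 0, 30, 0], [0.3, 0, 0, 80, 0], [0.3, -30, 5, 120, 0], [0.3, -60, 10, 140, 0]]])

```text
time: 24.18
ee_pos: [0.3844, -0.136, 0.2541]
eef_rot: [179.9, 0.1, 76.9]
force: [-0.8, 0.1, 0.3]
gripper_width: 0.0281
grip_force: 0.0
```

Call:
carry_out(series=[[[0.3, -30, 60, 30, 0], [0.3, -60, 120, 30, 0], [0.3, -60, 120, 30, 0], [0.3, -60, 120, 30, 0]]])

```text
time: 24.68
ee_pos: [0.3245, -0.0156, 0.2818]
eef_rot: [180.0, 0.0, 77.0]
force: [-0.8, 0.9, -0.3]
gripper_width: 0.0279
grip_force: 0.0
```

Run:
```python
from h import *
import pickle
a=grab("scene");P=cloud(a);hsv=cv2.cvtColor(a["color"],cv2.COLOR_RGB2HSV);H,S=hsv[...,0],hsv[...,1]
m=(H>8)&(H<25)&(S>60)&(S<190)&(P[...,2]>.1)&(P[...,2]<.15)&(P[...,1]<-.05)&(P[...,1]>-.3)&(P[...,0]>.45)&(P[...,0]<.66)
q=P[m];A=np.c_[q[:,0]*.973-q[:,1]*.228,np.ones(len(q))]
k=np.linalg.lstsq(A,q[:,2],rcond=None)[0];print(len(q),"slope",-k[0],q[:,2].mean())
s=manip.state();print(s["time"],s["force"],s["ee_pos"])
t=grab("top");Pt=cloud(t)
for nm,c in(("jar",(P[...,2]>.09)&(P[...,2]<.125)&(P[...,1]>0)&(P[...,1]<.2)&(P[...,0]>.6)&(P[...,0]<.75)),("mill",(P[...,2]>.06)&(P[...,2]<.1)&(P[...,1]>0)&(P[...,1]<.2)&(P[...,0]>.5)&(P[...,0]<.62))): print(nm,np.median(P[c],0).round(3))
hsv=cv2.cvtColor(t["color"],cv2.COLOR_RGB2HSV);H,S=hsv[...,0],hsv[...,1]
m=((H<4)|(H>176))&(S>150)&(Pt[...,1]<-.22)&(Pt[...,0]<.75)&(Pt[...,0]>.4);print("red",m.sum(),Pt[m].mean(0).round(3) if m.any() else "")
cv2.imwrite("pics/p2.png",cv2.resize(t["color"][180:330,290:490,::-1],(800,600),interpolation=3))
```

```text
3825 slope 0.007806367152221203 0.11670949792880751
24.725 [-0.02239055  0.6078732   0.87180079] [ 0.32483499 -0.01613466  0.28143541]
jar [0.676 0.067 0.106]
mill [0.572 0.074 0.081]
red 72 [ 0.567 -0.27   0.082]
```

View pics/p2.png

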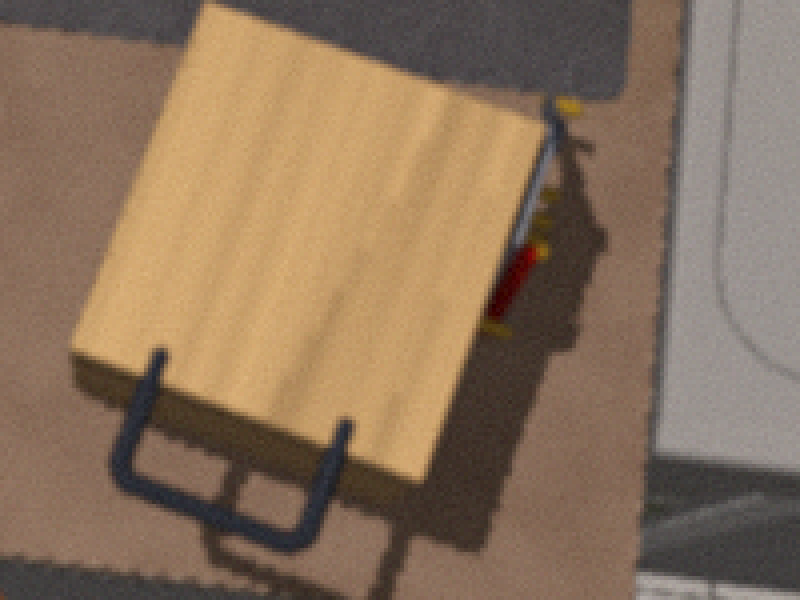

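The lid is shut and level with the bar at (225,490). The red pawl leans back on the pins at (515,285), so it is armed. Jar and mill have not moved, so I'm handing in.

```bash
python3 -c "
from workcell import manip
print(manip.close_job())"
```

```text
the job is handed in; nothing more can be done
None
```

I handed the job in after about 25 s of robot time: lid shut (within about 0.01 rad) with the pawl back on its pins, orange tumbler nested in the blue one when last seen before closing, jar and mill unmoved; no verdict was returned.

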